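Set the depth stop on the shelf block and lock it

ROBOT

A 6-joint arm with a two-finger parallel gripper is mounted at the origin on the work surface. World frame = base frame: x ahead of the robot, y to its left, z up, the work surface at z = 0. Lengths are in m, angles in degrees, forces in N, time in s.
With the tool pointing down it reaches from about 0.35 to 0.875 m from the base axis. Payload 4.2 kg.
Tool frame: the origin (TCP) lies at the centre of the arm's flange, where the gripper is bolted on; the fingertips stand 182 mm ahead of it and the grasp point (between the pads) lies 164 mm ahead of it (r.nose_length is the distance from the TCP to the fingertips, in m); z points along the fingers, y is the line along which they close (so a half turn about z gives the same grasp; the last joint's range is limited). The gripper opens to 87 mm and grips with 3 to 60 N. Pads are 19 mm wide; open, the fingers measure 117 mm over their backs; the gripper's body (75 mm by 190 mm) begins 51 mm behind the grasp point.
Start: joints at [-54.339, 22.042, 0.453, 0, -68.411, -14.817], TCP at [0.222, -0.584, 0.405] pointing down, gripper open.
Joint ranges: [-179.83, 179.83], [-69.29, 118.12], [-61.27, 80.66], [-181.25, 117.63], [-171.15, -9.14], [-177.46, 177.46]. Speed limits (degrees/s): [159.86, 159.86, 180, 180, 180, 180].

INTERFACE

Orientations are given as a 3x3 rotation matrix whose columns are the frame's x, y, z axes.
In Python, from station import r, vision gives the robot as it stands. The module is installed in compiled form; this text tells all that it offers.
- The arm moves only by the shell command python3 -m creep 'ROWS'. ROWS is JSON, a list of rows, each a list of 7 numbers: the opening, from -1 (shut) to 1 (fully open), then the shift along the tool's x, y, z in mm, then the turn, a rotation vector about the tool's x, y, z in degrees. A call has 1 to 8 rows; each row is the pose to reach, as a shift and turn from the pose commanded when the call began, along the tool's axes at that moment; what a row does not reach only later rows make up. A row lasts 1/12 s, in which the tool goes at most 41.7 mm and 7.16 degrees, less where a joint would pass 70% of its speed; a pose out of reach is approached as far as the arm can. A call with a gripper value outside its range is refused whole. The fingers move at their own pace and stop on an object; the grip force is fixed at half the most. Time passes only in rows, so rows that repeat a pose let the fingers close. It gives the time, the measured TCP pose, the force, the opening and the grip force at its end, in the units of the state.
- r.sense(): the state, without advancing time (a new reading comes with each control period).
- vision.capture(name): name is "scene" or "top"; returns (picture, depth): 420x560x3 uint8, red, green, blue; 420x560 float32, m along the optical axis (not along the pixel's ray), 0 where there is no reading.
- vision.camera_model(name): a dict with "vertical_fov" (degrees; the focal length in pixels is half the picture's height over the tangent of half this angle, whatever the lens; pixels are square), "cx", "cy" (the principal point, pixels), "distortion" ([k1, k2, p1, p2, k3] as OpenCV has them; the pictures are not rectified), "extrinsics" (4x4, takes a point from camera to world coordinates). Camera axes: x right, y down, z forward; pixel columns grow to the right and rows downward; lengths in m; the calibration is good to about 2 mm. A picture is of the moment at which its call begins. camera_model takes no time and is no camera call.
- r.finish_job(): hands the job in; it is judged then, once.
Trained networks look in the newest picture that a camera, given by its name, has taken for a name from the list of things; names that differ only in an ending like _2 or _b are one class to them, and where a whole thing is asked for, a point or a joint stands for the part that bears it (a point fixed in the world has none). Each returns a list of dicts, best first, with "conf" (0 to 1); they miss things now and then, are a little off and sometimes report something else, mostly with a low value. They report only what shows in the picture. A call takes as long as a camera call.
- vision.find_in(camera, thing): "uv" ([column, row] in pixels, amid what is visible of it).
- vision.cut_out(camera, thing): "region" (420x560 bool, what is visible of it) and "uv" ([column, row] in pixels, amid what is visible of it).
The state is a dict: "time_s": time; "joints": joint angles; "joint_velocities": joint speeds; "effort": joint torques, N m; "tcp_pos": TCP position; "ee_rot": TCP orientation; "wrist_force": force on the tool from outside, world axes, zero at the start; "moment": the same for the moment, N m; "gripper_width": opening from 0.0 (shut) to 1.0 (fully open); "gripper_force": force on a finger pad.
Only numpy, scipy, OpenCV 4.12 (cv2) and the standard library are available. Lean on these libraries where they do the work, as an engineer would, in place of code of your own. Each camera call takes 0.05 s, during which the arm holds its last target. There are 200 camera calls.

TASK

Two identical depth-stop stands are bolted to the storeroom bench; one has a wooden block lying under its stop rod. On that stand, push the rod down by its black top knob until its foot rests on the block, and then lock the clamp by pressing its raised lever down flat. Leave the other, idle stand as it is.

Things in the scene. Friction and masses are not known exactly. Their poses are not given: they have to be found in the camera images.
- knob (a point): Centre of the top face of the black round knob (36 mm across, 25 mm tall) on the upright 12 mm stop rod of the stand to be set; the rod slides only up and down. Its foot (24 mm steel disc) has its underside 180 mm below this point and starts 35 to 65 mm above the block. The rod stays at any height it is left; pushing it down takes about 3 N until the foot meets the block.
- lever (a joint): Clamp lever of that stand, on a level hinge 42 mm from the rod's axis, 150 mm above the bench, on the side facing the robot. 0 = open, up 40 degrees; 0.7 rad = end stop, locked, about level, upper face of its grip 156 mm above the bench. Starts at 0 to 0.1, stays where left, takes about 3 N to press. Black grip 24 mm wide, 12 mm thick, 37 to 87 mm from the hinge; nothing below it.
- lever_end (a point): Tip of that lever's black grip, 87 mm from its hinge. From above, the lever points straight away from the rod along the line from knob to lever_end, along -x (robot side) within 25 degrees. Clamp head: grey, 64 x 46 mm, top 168 mm above the bench. A fixed round column, 199 mm high, stands 120 mm beside the rod on its +y side.
- block: Loose plain wooden block, 90 x 70 x 50 mm high, lying flat under the rod of the stand to be set; origin at the centre of its underside, z up, x along the 90 mm. Another, flatter offcut elsewhere on the bench is a bystander.
- idle_knob (a point): Knob top of the idle stand, of the same make, with no block under it. Not to be moved.
- idle_lever_end (a point): Lever tip of the idle stand. Not to be moved.

How it is judged:
By the outcome, as a careful person would: the job done as asked, in the order asked, and still so for the second after the job is handed in, with the robot touching nothing.
It also fails if it takes over 38 s, if anything falls off the work surface, if the arm or the gripper's body presses on something with over 40 N, if the wrist force passes 120 N, or if a joint passes its speed limit or range.

## Working session

There is one attempt and no reset: what is moved stays moved. The work goes in short steps, Python scripts to look and compute and a shell command to move; the robot and the scene stay as the last step left them, time stands still between calls to the robot, and variables do not carry over. Pictures are saved under pics/ and viewed, at most 10 in all, crops included, and the job is handed in when it is done.

```bash
mkdir -p pics; cat > h.py <<'E'
import numpy as np, cv2
from station import r, vision
def cam(n):
    m=vision.camera_model(n); f=210/np.tan(np.radians(m["vertical_fov"]/2))
    return np.array([[f,0,m["cx"]],[0,f,m["cy"]],[0,0,1]]),np.array(m["distortion"],float),np.array(m["extrinsics"])
def world(n,uv,d):
    K,D,E=cam(n); uv=np.asarray(uv,float).reshape(-1,1,2); d=np.asarray(d,float).reshape(-1)
    p=cv2.undistortPoints(uv,K,D).reshape(-1,2)
    c=np.c_[p*d[:,None],d]
    return c@E[:3,:3].T+E[:3,3]
def at(n,dep,uv):
    u,v=np.round(uv).astype(int); w=dep[max(v-2,0):v+3,max(u-2,0):u+3]; w=w[w>0]
    return world(n,uv,[np.median(w)])[0] if len(w) else None
E
python3 - <<'E'
from h import *
for n in("scene","top"):
    im,d=vision.capture(n); cv2.imwrite(f"pics/{n}0.png",im[:,:,::-1]); np.save(f"{n}0.npy",d)
    for t in("knob","lever","lever_end","block","idle_knob","idle_lever_end"):
        for o in vision.find_in(n,t)[:3]:
            p=at(n,d,o["uv"]); print(n,t,round(o["conf"],2),np.round(o["uv"]),None if p is None else p.round(3))
print(r.sense()); print(cam("top")[2].round(2), cam("scene")[2].round(2))
E
```

```text
scene knob 0.63 [380. 169.] [0.571 0.163 0.273]
scene lever 0.79 [367. 165.] [0.477 0.187 0.185]
scene lever_end 0.67 [368. 167.] [0.482 0.188 0.183]
scene block 0.97 [365. 233.] [0.578 0.16  0.051]
scene idle_knob 0.62 [227. 241.] [ 0.659 -0.194  0.268]
scene idle_lever_end 0.58 [210. 233.] [ 0.569 -0.217  0.184]
top knob 0.67 [184. 201.] [0.555 0.167 0.282]
top lever_end 0.71 [187. 236.] [0.488 0.185 0.178]
top block 0.95 [213. 207.] [0.569 0.146 0.05 ]
top idle_knob 0.5 [359. 158.] [ 0.643 -0.195  0.269]
{'time_s': 0.7, 'joints': array([-5.43421004e+01,  2.20395606e+01,  4.51412315e-01, -2.24493017e-03,
       -6.84101412e+01, -1.48158096e+01]), 'joint_velocities': array([-0.08172827,  0.03646651,  0.00729715,  0.02995689, -0.0730422 ,
        0.00135368]), 'effort': array([ 1.73779213e-04, -3.90328038e+01,  1.87584400e+01,  4.22351226e+00,
        1.55666401e-02, -1.38259512e-05]), 'tcp_pos': array([ 0.22237344, -0.58406362,  0.40475829]), 'ee_rot': array([[-9.34569688e-01, -3.55780124e-01,  4.70048924e-05],
       [-3.55780125e-01,  9.34569689e-01, -3.01834168e-06],
       [-4.28554817e-05, -1.95442571e-05, -9.99999999e-01]]), 'wrist_force': array([-0.47890128, -0.02635164,  0.20549325]), 'moment': array([ 0.01270424, -0.01215714, -0.01935951]), 'gripper_force': 0.0, 'gripper_width': 1.0020873152246055}
[[-0.01 -0.99  0.1   0.45]
 [-1.    0.01 -0.01 -0.02]
 [ 0.   -0.1  -0.99  1.1 ]
 [ 0.    0.    0.    1.  ]] [[ 0.29  0.74 -0.6   1.19]
 [ 0.96 -0.22  0.2  -0.26]
 [ 0.01 -0.63 -0.77  1.01]
 [ 0.    0.    0.    1.  ]]
```

```bash
python3 -c "
import cv2,numpy as np
a=cv2.imread('pics/scene0.png')[100:330,130:480];b=cv2.imread('pics/top0.png')[80:310,100:450]
cv2.imwrite('pics/both0.png',cv2.resize(np.vstack([a,b]),None,fx=1.3,fy=1.3))"
```

```text
(no output)
```

View pics/both0.png

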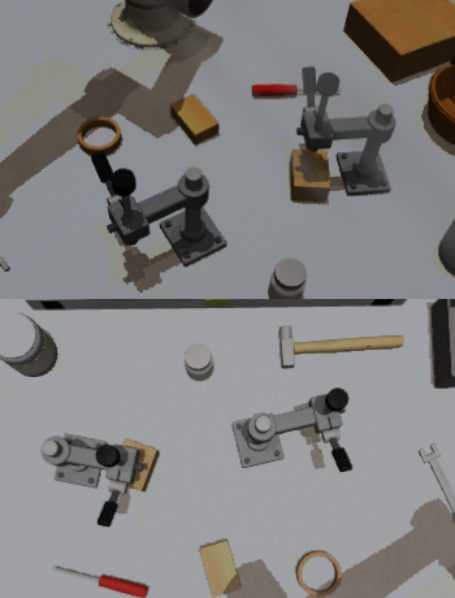

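```bash
python3 - <<'E'
from h import *
for n in("top","scene"):
    d=np.load(n+"0.npy"); im=cv2.imread(f"pics/{n}0.png")
    v,u=np.nonzero(d>0); P=world(n,np.c_[u,v],d[v,u]); dark=im[v,u].max(1)<80
    for c,cn in(((.56,.165),"set"),((.648,-.195),"idle")):
        near=(np.hypot(P[:,0]-c[0],P[:,1]-c[1])<.05)
        k=near&(P[:,2]>.225)
        zt=np.percentile(P[k,2],90); kk=k&(abs(P[:,2]-zt)<.008)
        print(n,cn,"ztop",zt.round(4),"c",P[kk].mean(0).round(4),"mid",((P[kk].min(0)+P[kk].max(0))/2).round(4),"span",np.ptp(P[kk],axis=0).round(3),kk.sum())
        g=dark&(np.hypot(P[:,0]-c[0]+.1,P[:,1]-c[1])<.06)&(P[:,2]>.13)&(P[:,2]<.25)
        if g.sum()>5: print("  grip",P[g].mean(0).round(4),P[g].min(0).round(3),P[g].max(0).round(3),g.sum())
    col=(P[:,2]>.185)&(P[:,2]<.21)&(P[:,0]>.4)&(P[:,0]<.8)
    print("col",P[col&(P[:,1]>.24)].mean(0).round(3))
E
```

```text
top set ztop 0.2835 c [0.5586 0.1718 0.2815] mid [0.5591 0.1722 0.281 ] span [0.036 0.034 0.009] 237
  grip [0.4761 0.1886 0.1873] [0.448 0.166 0.142] [0.52  0.205 0.207] 260
top idle ztop 0.2707 c [ 0.6472 -0.1969  0.2687] mid [ 0.6478 -0.1969  0.2679] span [0.035 0.033 0.01 ] 223
  grip [ 0.5646 -0.2143  0.1865] [ 0.536 -0.231  0.143] [ 0.607 -0.192  0.207] 238
col [0.573 0.336 0.196]
scene set ztop 0.2822 c [0.5614 0.1725 0.2804] mid [0.5602 0.1735 0.2796] span [0.037 0.034 0.01 ] 185
  grip [0.4782 0.1897 0.1854] [0.452 0.167 0.149] [0.516 0.207 0.207] 238
scene idle ztop 0.2701 c [ 0.6494 -0.1964  0.2684] mid [ 0.6474 -0.1961  0.2678] span [0.036 0.035 0.011] 244
  grip [ 0.5641 -0.2164  0.1867] [ 0.536 -0.232  0.154] [ 0.608 -0.199  0.207] 306
col [0.582 0.311 0.195]
```

Block lies under the stand at y≈+0.17 (top crop ~(140,465); knob at (107,455), raised lever grip at (107,513)); the idle stand is at y≈-0.2. I will go over the set knob with shut fingers.

```bash
cat > go.py <<'E'
import sys; from h import *
# desired tip xyz (m) -> shift in tool axes mm and turn
from scipy.spatial.transform import Rotation as Ro
s=r.sense(); R=s["ee_rot"]; t=np.array(sys.argv[1:4],float)+[0,0,r.nose_length]
x=np.array([-.98,.196,0]);x/=np.linalg.norm(x); z=np.array([0,0,-1.]); G=np.c_[x,np.cross(z,x),z]
print("t",s["time_s"],"tip",(s["tcp_pos"]+R[:,2]*r.nose_length).round(4),"shift",(R.T@(t-s["tcp_pos"])*1e3).round(1),"turn",Ro.from_matrix(R.T@G).as_rotvec(degrees=True).round(2),"F",s["wrist_force"].round(1),"w",round(s["gripper_width"],2))
E
python3 -m creep '[[-1,0,0,-50,0,0,0],[-1,-10,10,-87,0,0,7],[-1,-584,587,-87,0,0,32],[-1,-584,587,-87,0,0,32],[-1,-584,587,-87,0,0,32],[-1,-584,587,-87,0,0,32],[-1,-584,587,-87,0,0,32],[-1,-584,587,-87,0,0,32]]'; python3 go.py .5595 .1725 .31
```

```text
time_s: 1.37
tcp_pos: [0.3268, -0.3488, 0.4882]
ee_rot: [[-0.981, 0.194, 0.001], [0.194, 0.981, -0.0], [-0.001, -0.0, -1.0]]
wrist_force: [1.3, -0.3, -0.0]
gripper_width: 0.476
gripper_force: 0.0
t 1.3667 tip [ 0.3269 -0.3489  0.306 ] shift [-127.1  556.6   -4.1] turn [-0.01  0.04  0.11] F [ 1.3 -0.3 -0. ] w 0.48
```

```bash
python3 -m creep '[[-1,-127,556,-4,0,0,0],[-1,-127,556,-4,0,0,0],[-1,-127,556,-4,0,0,0],[-1,-127,556,-4,0,0,0],[-1,-127,556,-4,0,0,0],[-1,-127,556,-4,0,0,0],[-1,-127,556,-4,0,0,0],[-1,-127,556,-4,0,0,0]]' >/dev/null; python3 go.py .5595 .1725 .31
```

```text
t 2.0333 tip [ 0.4626 -0.0441  0.3087] shift [-53.5 231.3  -1.1] turn [0.03 0.08 0.18] F [ 1.2 -1.2 -0.4] w 0.01
```

```bash
python3 -m creep '[[-1,-53,220,-1,0,0,0],[-1,-53,220,-1,0,0,0],[-1,-53,220,-1,0,0,0],[-1,-53,220,-1,0,0,0],[-1,-53,220,-1,0,0,0],[-1,-53,220,-1,0,0,0],[-1,-53,220,-1,0,0,0],[-1,-53,220,-1,0,0,0]]' >/dev/null; python3 go.py .5595 .1725 .295
```

```text
t 2.7 tip [0.5569 0.1602 0.3083] shift [-0.  12.4 13.3] turn [-0.06 -0.07  0.25] F [ 0.3 -0.   0. ] w 0.0
```

```bash
python3 -m creep '[[-1,0,12.4,8,0,0,0],[-1,0,12.4,14,0,0,0],[-1,0,12.4,20,0,0,0],[-1,0,12.4,28,0,0,0],[-1,0,12.4,36,0,0,0],[-1,0,12.4,46,0,0,0],[-1,0,12.4,56,0,0,0],[-1,0,12.4,66,0,0,0]]' >/dev/null; python3 go.py .5595 .1725 .230
```

```text
t 3.3667 tip [0.5592 0.1708 0.2424] shift [-0.   1.6 12.4] turn [-0.04  0.01  0.14] F [-1.2 -1.4  3.2] w 0.01
```

```bash
python3 -m creep '[[-1,0,1,2,0,0,0],[-1,0,1,4,0,0,0],[-1,0,1,6,0,0,0],[-1,0,1,8,0,0,0],[-1,0,1,9,0,0,0],[-1,0,1,10,0,0,0],[-1,0,1,10,0,0,0],[-1,0,1,10,0,0,0]]' >/dev/null; python3 go.py .5595 .1725 .230
```

```text
t 4.0333 tip [0.5597 0.1728 0.233 ] shift [ 0.1 -0.2  3. ] turn [0.04 0.02 0.15] F [ 0.4 -0.7  0.9] w 0.0
```

```bash
python3 -m creep '[[-1,0,0,1,0,0,0],[-1,0,0,2,0,0,0],[-1,0,0,3,0,0,0],[-1,0,0,3,0,0,0]]' ; python3 -m creep '[[-1,0,0,0.7,0,0,0],[-1,0,0,1.4,0,0,0],[-1,0,0,1.4,0,0,0]]'
```

```text
time_s: 4.37
tcp_pos: [0.5596, 0.1727, 0.4127]
ee_rot: [[-0.981, 0.193, 0.001], [0.193, 0.981, 0.0], [-0.001, 0.001, -1.0]]
wrist_force: [-1.1, 0.1, 4.8]
gripper_width: 0.005
gripper_force: 1.9
time_s: 4.62
tcp_pos: [0.5594, 0.1727, 0.4126]
ee_rot: [[-0.981, 0.193, 0.002], [0.193, 0.981, 0.001], [-0.002, 0.001, -1.0]]
wrist_force: [-3.7, -1.0, 8.6]
gripper_width: 0.002
gripper_force: 4.3
```

```bash
python3 -m creep '[[-1,0,0,1,0,0,0],[-1,0,0,2,0,0,0],[-1,0,0,2,0,0,0]]'; python3 - <<'E'
from h import *
im,d=vision.capture("scene"); cv2.imwrite("pics/s1.png",cv2.resize(im[90:290,280:480,::-1],None,fx=3,fy=3))
E
```

```text
time_s: 4.87
tcp_pos: [0.5592, 0.1726, 0.4126]
ee_rot: [[-0.981, 0.192, 0.003], [0.192, 0.981, 0.001], [-0.003, 0.001, -1.0]]
wrist_force: [-7.4, -0.1, 15.3]
gripper_width: 0.002
gripper_force: 7.6
```

View pics/s1.png

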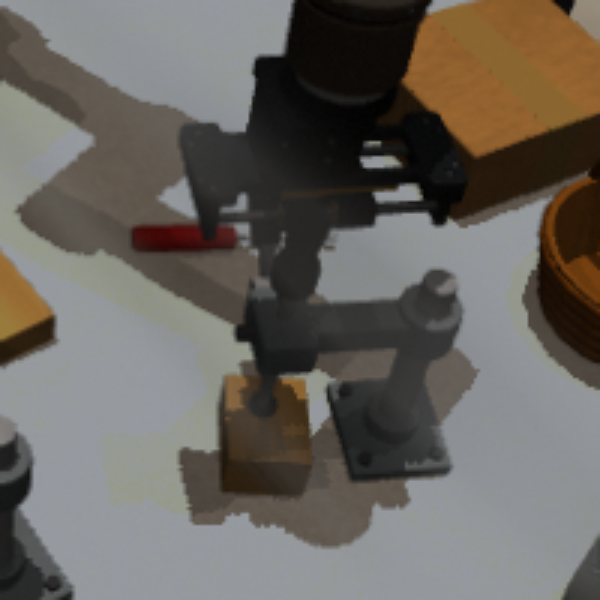

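Foot at (262,402) rests on the block and the rod no longer yields at knob z = 0.2306 (= 50+180 mm). Now the lever.

```bash
python3 -m creep '[[-1,0,0,-15,0,0,0],[-1,0,0,-30,0,0,0],[-1,0,0,-30,0,0,0],[-1,30,0,-30,0,0,0],[-1,60,0,-30,0,0,0],[-1,94,0,-30,0,0,0],[-1,94,0,-30,0,0,0],[-1,94,0,-30,0,0,0]]' >/dev/null; python3 go.py .4672 .1910 .16
python3 - <<'E'
from h import *
for n in("top","scene"):
    im,d=vision.capture(n)
    for t in("knob","lever_end"):
        for o in vision.find_in(n,t)[:1]:print(n,t,round(o["conf"],2),o["uv"],at(n,d,o["uv"]))
E
```

```text
t 5.5833 tip [0.4659 0.191  0.2561] shift [-1.2  0.3 96.1] turn [ 0.02 -0.03  0.26] F [-0.8  0.3  0.6] w 0.01
top knob 0.47 [187.6, 202.9] [0.55792639 0.17165251 0.23049302]
top lever_end 0.52 [192.5, 221.8] [0.52211817 0.17524418 0.1605856 ]
scene knob 0.77 [373.9, 186.2] [0.5674325  0.16077907 0.21346052]
scene lever_end 0.84 [367.3, 166.1] [0.48034762 0.18747612 0.1843856 ]
```

```bash
python3 -m creep '[[-1,0,0,15,0,0,0],[-1,0,0,30,0,0,0],[-1,0,0,42,0,0,0],[-1,0,0,52,0,0,0],[-1,0,0,62,0,0,0],[-1,0,0,72,0,0,0],[-1,0,0,82,0,0,0],[-1,0,0,90,0,0,0]]' >/dev/null; python3 go.py .4672 .1910 .156
```

```text
t 6.55 tip [0.4673 0.1907 0.1658] shift [0.2 0.2 9.8] turn [-0.   -0.02  0.14] F [-1.  -0.6  2.3] w 0.0
```

```bash
python3 -m creep '[[-1,0,0,3,0,0,0],[-1,0,0,6,0,0,0],[-1,0,0,8,0,0,0],[-1,0,0,9,0,0,0],[-1,0,0,10,0,0,0],[-1,0,0,10,0,0,0],[-1,0,0,10,0,0,0]]' |grep -E "pos|force"; python3 -m creep '[[-1,0,0,1,0,0,0],[-1,0,0,2,0,0,0],[-1,0,0,2,0,0,0],[-1,0,0,2,0,0,0]]'|grep -E "pos|force"
```

```text
tcp_pos: [0.4674, 0.1908, 0.339]
wrist_force: [1.1, 0.4, 0.7]
gripper_force: 0.0
tcp_pos: [0.4674, 0.1908, 0.3384]
wrist_force: [-2.8, -0.1, 7.0]
gripper_force: 3.9
```

```bash
python3 -m creep '[[-1,0,0,1,0,0,0],[-1,0,0,2,0,0,0],[-1,0,0,3,0,0,0],[-1,0,0,3,0,0,0]]'|grep -E "pos|force"; python3 -m creep '[[-1,0,0,-20,0,0,0],[-1,0,0,-50,0,0,0],[-1,0,0,-90,0,0,0],[-1,30,0,-130,0,0,0],[-1,70,-30,-150,0,0,0],[-1,100,-70,-150,0,0,0],[-1,110,-110,-150,0,0,0],[-1,110,-110,-150,0,0,0]]'|grep -E "pos|force"
python3 - <<'E'
from h import *
import time
A=[]
for n,s in(("scene",np.s_[90:290,280:480]),("top",np.s_[140:300,120:280])):
    im,d=vision.capture(n); A.append(cv2.resize(im[s][:,:,::-1],(400,400)))
    v,u=np.nonzero(d>0);P=world(n,np.c_[u,v],d[v,u]);dark=im[v,u].max(1)<80
    k=(np.hypot(P[:,0]-.5595,P[:,1]-.1725)<.03)&(P[:,2]>.2)&(P[:,2]<.3);print(n,"knob z",np.percentile(P[k,2],90))
    a=(P[:,:2]-[.5595,.1725])@[-.981,.193];b=(P[:,:2]-[.5595,.1725])@[.193,.981]
    for lo in(.08,.095,.11,.12):
        g=(a>lo)&(a<lo+.012)&(abs(b)<.008)&(P[:,2]>.12)&(P[:,2]<.24);print(lo,np.median(P[g,2]) if g.any() else None,g.sum())
cv2.imwrite("pics/f.png",np.hstack(A))
E
```

```text
tcp_pos: [0.4672, 0.1909, 0.338]
wrist_force: [-9.8, -1.2, 21.8]
gripper_force: 11.0
tcp_pos: [0.3354, 0.1017, 0.4845]
wrist_force: [-0.4, -0.7, -0.4]
gripper_force: 0.0
scene knob z 0.2317474698211916
0.08 0.1558290230683148 29
0.095 0.15708613398949933 22
0.11 0.15517645615401016 20
0.12 0.15516056417989865 15
top knob z 0.2314477770509064
0.08 0.15523229473321204 34
0.095 0.15649219661611802 37
0.11 0.1559889487013434 37
0.12 0.1558278543840177 27
```

View pics/f.png

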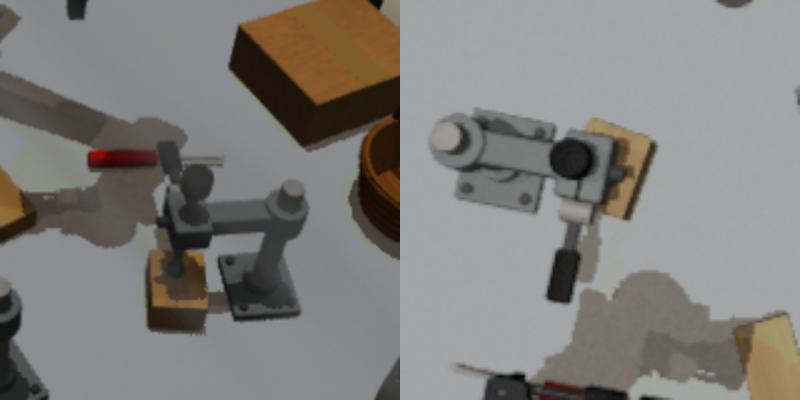

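The lever at (565,270) lies level, with its grip top at 156 mm. The knob at (572,160) is at about 231 mm, the foot is on the block, and the arm is clear.

```bash
python3 -c "
from station import r
print(r.finish_job())"
```

```text
the job is handed in; nothing more can be done
None
```

The rod's foot rests on the block, the clamp lever is pressed flat to its stop, the idle stand was not touched, and the job is handed in.

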